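# Index the ship's-wheel drilling dial to the red line

### The job

Push the yellow peg of the blue dial with a fingertip, slowly and gently, turning the dial either way until its white index mark lines up with the red line on the metal collar around it, then leave it there and move clear. Only push: do not grip or lift the peg or dial, and leave the model ship, glue bottle and wooden spool where they are.

Things in the scene. Friction and masses are not known exactly. Their poses are not given: they have to be found in the camera images.
- jig: Indexing jig fixed to the bench: a wooden board 250 x 250 mm, 18 mm thick, with a round graduated metal collar (216 mm across, top 40 mm above the bench) and the blue dial in its middle. Origin at the centre of the board's underside, on the dial's axis; its x axis points from the axis along the red line, z up.
- dial (a joint): Angle of the blue dial relative to the jig, rad, growing counter-clockwise seen from above. 0 (or any whole turn) means that the white index mark is exactly at the red line. It turns all the way round in both directions without stops; light friction holds it where it is left (about 2 N at the peg keeps it moving) and it does not coast. The dial (disc 166 mm across, top face 42 mm above the bench) only rests on its spindle and would lift off if pulled up.
- dial_axis (a point): Centre of the dial on its turning axis, at the height of the disc's top face (42 mm above the bench). A round wheel blank 60 mm across and 8 mm high with a brass nut 20 mm across and 12 mm high is clamped on the disc here.
- index_mark (a point): Outer end of the white index mark at the rim of the dial, on the disc's top face, 83 mm from the axis. The mark is a radial line 6 mm wide and 24 mm long. It turns with the dial.
- target_line (a point): Inner end of the red line, 83 mm from the axis, at the height of the disc's top face, where the index mark must come. The line is radial, 6 mm wide, 24 mm long, painted on the collar; all other lines of the scale are thin and black. The point's x axis points radially outwards along the line, its y axis along the rim.
- peg_top (a point): Centre of the top of the yellow upright finger peg, 16 mm in diameter, standing 45 mm above the disc (its top 87 mm above the bench), 58 mm from the axis, exactly opposite the index mark. It turns with the dial.
- ship: Bystander: wooden model sailing ship, 180 mm long, 66 mm wide over the sails, 145 mm high, loose. Origin at the centre of its underside, x towards its bow. Not to be moved.
- glue: Bystander: white glue bottle with an orange cap, 48 mm in diameter, 110 mm high, loose. Origin at the centre of its underside.
- spool: Bystander: wooden thread spool, 40 mm in diameter, 40 mm high, loose. Origin at the centre of its underside.

How it is judged (in metres and radians):
At the end, for the whole second after the job is handed in: The dial rests still in its seat with the white index mark at the red line, centre to centre within 5 mm along the rim (the lines are 6 mm wide; about 3.4 degrees) (y of index_mark in the frame of target_line between -0.005 and 0.005 m and x of index_mark in the frame of target_line above -0.01 m and z of index_mark in the frame of target_line below 0.003 m and velocity of joint dial between -0.05 and 0.05 rad/s); the robot touches nothing.
It fails at once if the dial is lifted out of its seat by more than 5 mm (z of peg_top in the frame of dial_axis above 0.05 m).
It fails at once if the peg or dial is gripped or pushed hard (more than 20 N from the fingers) (contact force between the fingers and jig above 20 N).
It fails at once if the dial is spun or flicked (faster than 2.5 rad/s) (velocity of joint dial above 2.5 rad/s or velocity of joint dial below -2.5 rad/s).
It fails at once if the ship, bottle or spool is moved by more than 15 mm or tipped over (distance of any of ship, glue, spool from where it was at the start of the episode above 0.015 m or angle between any of ship, glue's own z axis and vertical above 0.3 rad).
It also fails if it takes over 48 s, if anything falls off the work surface, if the arm or the gripper's body presses on something with over 40 N, if the wrist force passes 120 N, or if a joint passes its speed limit or range.

### The arm

A 6-joint arm with a two-finger parallel gripper is mounted at the origin on the work surface. World frame = base frame: x ahead of the robot, y to its left, z up, the work surface at z = 0. Lengths are in mm, angles in degrees, forces in N, time in s.
With the tool pointing down it reaches from about 325 to 775 mm from the base axis. Payload 9.3 kg.
Tool frame: the origin (TCP) lies midway between the tips of the shut fingers; the grasp point (between the pads) lies 19 mm behind it (manip.grip_point_offset is the distance from the TCP to the grasp point, in mm); z points along the fingers, y is the line along which they close (so a half turn about z gives the same grasp; the last joint's range is limited). The gripper opens to 85 mm and grips with 20 to 120 N. Pads are 22 mm wide; open, the fingers measure 114 mm over their backs; the gripper's body (76 mm by 85 mm) begins 54 mm behind the grasp point. The pads swing forward as they close: fully open they stand 13 mm farther back than shut.
Start: joints at [-8.743, 14.817, 1.232, 76.415, 0, 81.257], TCP at [549.997, -0.004, 231.279] pointing down, gripper open.
Joint ranges: [-174.27, 174.27], [-52.1, 104.24], [-59.71, 78.15], [-110.17, 111.67], [-87.03, 83.33], [-180, 180]. Speed limits (degrees/s): [127.2, 127.2, 159.86, 180, 180, 180].

### API

Orientations are given as a 3x3 rotation matrix whose columns are the frame's x, y, z axes.
In Python, from rig import manip gives the robot as it stands. The module is installed in compiled form; this text tells all that it offers.
- The arm moves only by the shell command python3 -m crank 'ROWS'. ROWS is JSON, a list of rows, each an object of numbers: "grip": the opening, from 0 (shut) to 1 (fully open); "x", "y", "z": the shift along the tool's x, y, z in mm; "rx", "ry", "rz": the turn, a rotation vector about the tool's x, y, z in degrees. A call has exactly 10 rows; each row is the pose to reach, as a shift and turn from the pose commanded when the call began, along the tool's axes at that moment; what a row does not reach only later rows make up. A row lasts 1/8 s, in which the tool goes at most 62.5 mm and 10.7 degrees, less where a joint would pass 70% of its speed; a pose out of reach is approached as far as the arm can. A call with a gripper value outside its range is refused whole. The fingers move at their own pace and stop on an object; the grip force is fixed at half the most. Time passes only in rows, so rows that repeat a pose let the fingers close, or fill a call up. It gives the time, the measured TCP pose, the force, the opening and the grip force at its end, in the units of the state.
- manip.state(): the state, without advancing time (a new reading comes with each control period).
- manip.grab_frame(name): name is "scene" or "side" or "wrist"; returns the picture (384x512x3 uint8, red, green, blue); there is no depth.
- manip.camera_info(name): a dict with "K" (3x3 intrinsics, pixels), "k1" (the pictures are not rectified: a ray, as slopes to the right and down, at radius r is drawn at 1 + k1 r^2 times it, then the intrinsics apply), "rvec" (rotation vector, rad) and "tvec" (3), from world to camera coordinates, as OpenCV has them; the wrist camera has in their place "mount" (4x4, takes a point from camera to tool coordinates, whose origin is the TCP and whose axes are the flange's). Camera axes: x right, y down, z forward; pixel columns grow to the right and rows downward; lengths in mm; the calibration is good to about 2 mm. A picture is of the moment at which its call begins: read the wrist's pose just before it. camera_info takes no time and is no camera call.
- manip.hand_in(): hands the job in; it is judged then, once.
Trained networks look in the newest picture that a camera, given by its name, has taken for a name from the list of things; names that differ only in an ending like _2 or _b are one class to them, and where a whole thing is asked for, a point or a joint stands for the part that bears it (a point fixed in the world has none). Each returns a list of dicts, best first, with "conf" (0 to 1); they miss things now and then, are a little off and sometimes report something else, mostly with a low value. They report only what shows in the picture. A call takes as long as a camera call.
- manip.search_frame(name, camera): "box" ([left, top, width, height] in pixels, round what is visible of it).
- manip.outline_of(name, camera): "pixels" (384x512 bool, what is visible of it) and "box" ([left, top, width, height] in pixels, round what is visible of it).
The state is a dict: "time": time; "joint_positions": joint angles; "joint_velocities": joint speeds; "joint_efforts": joint torques, N m; "tool_pos": TCP position; "tool_rot": TCP orientation; "force": force on the tool from outside, world axes, zero at the start; "ft_torque": the same for the moment, N m; "width": finger opening in mm; "grip_force": force on a finger pad.
Only numpy, scipy, OpenCV 4.12 (cv2) and the standard library are available. Lean on these libraries where they do the work, as an engineer would, in place of code of your own. Each camera call takes 0.05 s, during which the arm holds its last target. There are 200 camera calls.

## Working session

There is one attempt and no reset: what is moved stays moved. The work goes in short steps, Python scripts to look and compute and a shell command to move; the robot and the scene stay as the last step left them, time stands still between calls to the robot, and variables do not carry over. Pictures are saved under pics/ and viewed, at most 10 in all, crops included, and the job is handed in when it is done.

```bash
mkdir -p pics; cat > h.py <<'E'
import numpy as np, cv2
from rig import manip
def ray(cam,uv,st=None):
    c=manip.camera_info(cam);K=np.array(c["K"]);k1=c["k1"]
    d=cv2.undistortPoints(np.array([[uv]],float),K,np.array([k1,0,0,0.]))[0,0]
    d=np.array([d[0],d[1],1.])
    if "mount" in c:
        M=np.array(c["mount"]);R=np.array(st["tool_rot"]);p=np.array(st["tool_pos"])
        return R@M[:3,3]+p, R@M[:3,:3]@d
    R=cv2.Rodrigues(np.array(c["rvec"],float))[0];t=np.array(c["tvec"],float).ravel()
    return -R.T@t, R.T@d
def onz(cam,uv,z,st=None):
    o,d=ray(cam,uv,st); return o+d*(z-o[2])/d[2]
def save(cam,name,s=1.5):
    st=manip.state();im=manip.grab_frame(cam)
    cv2.imwrite(f"pics/{name}.png",cv2.resize(im[:,:,::-1],None,fx=s,fy=s));return st,im
E
python3 - <<'E'
from h import *
st=manip.state(); print(st["tool_rot"],st["force"],st["time"])
ims=[save(c,c+"0",1)[1] for c in("scene","wrist")]
Z={"peg_top":87,"index_mark":42,"target_line":42,"dial_axis":62,"jig":20,"ship":70,"glue":55,"spool":20}
for c in("scene","wrist"):
    for n,z in Z.items():
        for r in manip.search_frame(n,c)[:1]:
            b=r["box"];print(c,n,round(r["conf"],2),np.round(b),np.round(onz(c,(b[0]+b[2]/2,b[1]+b[3]/2),z,st)))
E
```

```text
[[-8.85001430e-06  9.99999051e-01 -1.37749607e-03]
 [ 9.99999976e-01  9.15381921e-06  2.20542511e-04]
 [ 2.20554911e-04 -1.37749408e-03 -9.99999027e-01]] [-0.02484311  0.90375263  0.81584093] 0.0
scene peg_top 0.77 [192. 174.  61.  57.] [564. -34.  87.]
scene index_mark 0.68 [190. 177.  62.  55.] [543. -36.  42.]
scene target_line 0.74 [160. 164. 126. 104.] [576. -37.  42.]
scene dial_axis 0.95 [163. 162. 124. 108.] [589. -34.  62.]
scene jig 0.7 [162. 160. 125. 108.] [559. -32.  20.]
scene ship 0.62 [291. 151.  28.  55.] [537. 196.  70.]
scene glue 0.79 [132. 230.  26.  33.] [ 622. -241.   55.]
scene spool 0.52 [243. 139.  18.  19.] [363.  94.  20.]
wrist peg_top 0.73 [163. 126. 154. 149.] [535. -17.  87.]
wrist index_mark 0.62 [163. 126. 159. 151.] [535. -31.  42.]
wrist target_line 0.65 [102.  51. 262. 260.] [525.  -9.  42.]
wrist dial_axis 0.73 [100.  52. 265. 257.] [526.  -4.  62.]
wrist jig 0.62 [104.  51. 261. 255.] [525. -12.  20.]
wrist glue 0.56 [289. 333.  42.  26.] [ 614. -209.   55.]
wrist spool 0.86 [45. 54. 53. 41.] [356. 100.  20.]
```

View pics/scene0.png

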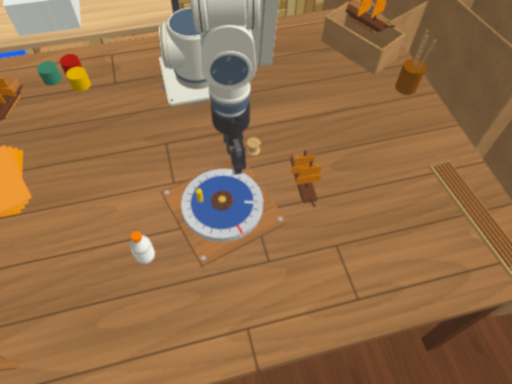

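View pics/wrist0.png

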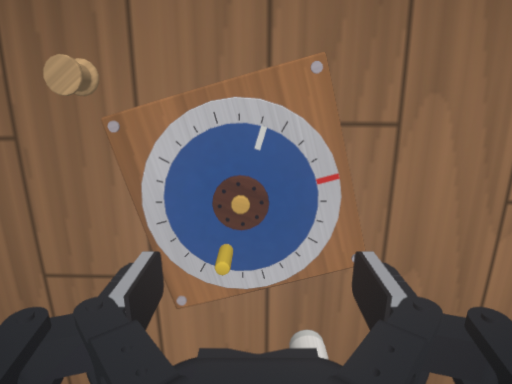

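The wrist view shows the nut at (240,205), the mark's outer end at (264,125), the red line's inner end at (316,182) and the peg top at (223,268). The dial needs roughly 60° clockwise. I'll work this out by colour segmentation.

```bash
cat >> h.py <<'E'
def measure(st,im,P=True):
    hsv=cv2.cvtColor(im,cv2.COLOR_RGB2HSV);H,S,V=[hsv[...,i].astype(int) for i in range(3)]
    blue=((H>105)&(H<125)&(S>150)).astype(np.uint8)
    cs=cv2.findContours(blue,cv2.RETR_EXTERNAL,cv2.CHAIN_APPROX_NONE)[0]
    hull=cv2.convexHull(max(cs,key=cv2.contourArea))
    pts=np.array([onz("wrist",p,42,st)[:2] for p in hull[:,0].astype(float)])
    from scipy.optimize import least_squares
    f=least_squares(lambda q:np.hypot(*(pts-q[:2]).T)-q[2],[*pts.mean(0),83],loss="soft_l1").x
    c=f[:2]
    inside=np.zeros(blue.shape,np.uint8);cv2.drawContours(inside,[hull],-1,1,-1)
    big=cv2.dilate(inside,np.ones((61,61)))
    def cent(m,z,big=True):
        n,l,s,ce=cv2.connectedComponentsWithStats(m.astype(np.uint8))
        i=1+np.argmax(s[1:,4]);return ce[i],onz("wrist",ce[i],z,st)[:2],s[i,4]
    er=cv2.erode(inside,np.ones((5,5)))
    mk=cent((S<60)&(V>170)&(er>0),42); rd=cent(((H<6)|(H>174))&(S>150)&(V>130)&(big>0),40)
    ang=lambda p:np.degrees(np.arctan2(*(p-c)[::-1]))
    a,b=ang(mk[1]),ang(rd[1])
    print("centre",c.round(1),"R",f[2].round(1),"mark",mk[0].round(),mk[2],a.round(1),"red",rd[0].round(),rd[2],b.round(1),"dial",((a-b+180)%360-180).round(2), "rim mm",np.round(np.radians((a-b+180)%360-180)*83,2))
    return c,a,b
E
python3 - <<'E'
from h import *
st=manip.state();im=manip.grab_frame("wrist")
c,a,b=measure(st,im)
for t in(a,b):
    t=np.radians(t+180);print("peg",c+58*np.array([np.cos(t),np.sin(t)]))
print("peg top by pic",onz("wrist",(223,268),87,st),st["tool_pos"])
E
```

```text
centre [537.6 -34.9] R 70.1 mark [258. 145.] 40 77.8 red [327. 178.] 92 18.1 dial 59.69 rim mm 86.47
peg [525.32391293 -91.60981646]
peg [482.47229357 -52.92655027]
peg top by pic [517.33714022 -86.27322014  87.        ] [5.49996359e+02 1.13436892e-02 2.31292094e+02]
```

```bash
python3 - <<'E'
from h import *
st=manip.state();c=manip.camera_info("wrist");print(c)
for n,u,z in[("L",(164,196),42),("R",(318,196),42),("T",(241,122),42),("B",(241,271),42),("collarL",(142,192),40),("collarR",(341,192),40),("nut",(240,205),54),("peg",(223,268),87)]:print(n,onz("wrist",u,z,st).round(1))
for n,u,z in[("nut",(222,199),54),("L",(181,203),40),("R",(264,203),40),("peg",(199,191),87),("mark",(253,202),42)]:print("scene",n,onz("scene",u,z).round(1))
im=manip.grab_frame("wrist");hsv=cv2.cvtColor(im,cv2.COLOR_RGB2HSV);print(hsv[196,160:200:4],hsv[196,300:322:3])
E
```

```text
{'K': array([[325.24972095,   0.        , 257.37397085],
       [  0.        , 325.24972095, 196.85830121],
       [  0.        ,   0.        ,   1.        ]]), 'k1': -0.05494968434192759, 'mount': array([[ 5.94897859e-04, -9.58777810e-01, -2.84156219e-01,
         7.18183428e+01],
       [ 9.99998294e-01,  7.35252036e-05,  1.84547258e-03,
         6.34035292e-01],
       [-1.74850551e-03, -2.84156832e-01,  9.58776219e-01,
        -1.42307793e+02],
       [ 0.00000000e+00,  0.00000000e+00,  0.00000000e+00,
         1.00000000e+00]])}
L [451.6 -25.5  42. ]
R [615.8 -25.5  42. ]
T [534.9  51.5  42. ]
B [ 532.6 -114.9   42. ]
collarL [427.6 -21.6  40. ]
collarR [640.7 -21.6  40. ]
nut [533.3 -31.7  54. ]
peg [517.3 -86.3  87. ]
scene nut [534.  -29.7  54. ]
scene L [ 510.8 -135.2   40. ]
scene R [564.7  75.9  40. ]
scene peg [516.9 -83.9  87. ]
scene mark [555.7  48.3  42. ]
[[120   6 173]
 [111 129 138]
 [110 148 136]
 [110 148 136]
 [110 150 136]
 [109 148 134]
 [110 148 134]
 [110 151 135]
 [109 154 136]
 [109 153 135]] [[109 153 132]
 [110 151 133]
 [109 150 134]
 [109 151 133]
 [110 150 134]
 [109 148 133]
 [120   9 172]
 [120   6 174]]
```

```bash
sed -i 's/(S>150)).astype/(S>100)).astype/' h.py; python3 - <<'E'
from h import *
st=manip.state();im=manip.grab_frame("wrist")
c,a,b=measure(st,im)
R=np.array(st["tool_rot"])
# finger on peg: tool y along push (tangent, cw)
for t,g in((a+180,70),(a+180,40),(b+180,23)):
    for lead in(g,):
        th=np.radians(t);rad=np.array([np.cos(th),np.sin(th)]);tan=np.array([np.sin(th),-np.cos(th)])
        p=c+58*rad-lead*tan
        print(t-360,lead,"peg",(c+58*rad).round(1),"tcp",p.round(1),"toolshift",(R.T@(np.array([*p,62])-st["tool_pos"])).round(1),"push dir deg",np.degrees(np.arctan2(tan[1],tan[0])).round(1))
E
```

```text
centre [532.8 -31.3] R 81.6 mark [259. 139.] 112 72.8 red [327. 178.] 92 15.1 dial 57.77 rim mm 83.68
-107.15825540417154 70 peg [515.7 -86.7] tcp [ 582.6 -107.3] toolshift [-107.3   32.6  169.3] push dir deg 162.8
-107.15825540417154 40 peg [515.7 -86.7] tcp [553.9 -98.5] toolshift [-98.5   3.9 169.3] push dir deg 162.8
-164.9261479789414 23 peg [476.8 -46.3] tcp [482.8 -68.5] toolshift [-68.5 -67.2 169.3] push dir deg 105.1
```

```bash
python3 -m crank '[{"grip":0,"x":-25,"y":4,"rz":4},{"grip":0,"x":-50,"y":8,"rz":8},{"grip":0,"x":-75,"y":12,"rz":13},{"grip":0,"x":-101,"y":14,"rz":17},{"grip":0,"x":-101,"y":14,"z":20,"rz":17},{"grip":0,"x":-101,"y":14,"z":40,"rz":17},{"grip":0,"x":-101,"y":14,"z":60,"rz":17},{"grip":0,"x":-101,"y":14,"z":80,"rz":17},{"grip":0,"x":-101,"y":14,"z":90,"rz":17},{"grip":0,"x":-101,"y":14,"z":90,"rz":17}]'; python3 - <<'E'
from h import *
st,im=save("wrist","w1",1); print(st["tool_pos"],st["tool_rot"],st["joint_positions"]); measure(st,im)
E
```

```text
[ 5.49992820e+02 -7.97318843e-03  2.31302919e+02] [[ 6.80804780e-05  9.99999997e-01  4.83951007e-05]
 [ 9.99999998e-01 -6.80810706e-05  1.22445148e-05]
 [ 1.22478095e-05  4.83942670e-05 -9.99999999e-01]] [-8.74439739e+00  1.48138933e+01  1.23152113e+00  7.64149939e+01
  1.11494943e-03  8.12595034e+01]
centre [532.8 -31.3] R 81.6 mark [259. 139.] 111 72.8 red [327. 178.] 92 15.1 dial 57.76 rim mm 83.67validation failed for argument at $[0]...
```

View pics/w1.png

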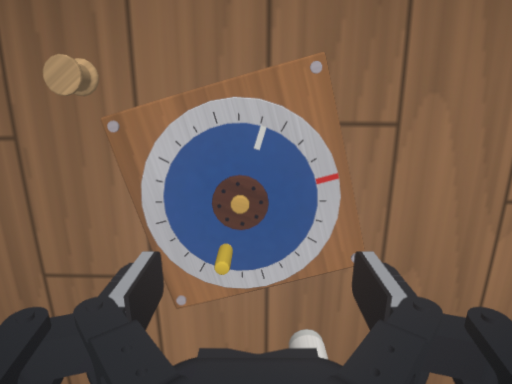

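The picture is unchanged: the call was refused, probably because each row needs all seven keys.

```bash
python3 -m crank '[{"grip":0,"x":-25,"y":4,"z":0,"rx":0,"ry":0,"rz":4},{"grip":0,"x":-50,"y":8,"z":0,"rx":0,"ry":0,"rz":8},{"grip":0,"x":-75,"y":12,"z":0,"rx":0,"ry":0,"rz":13},{"grip":0,"x":-101,"y":14,"z":0,"rx":0,"ry":0,"rz":17},{"grip":0,"x":-101,"y":14,"z":20,"rx":0,"ry":0,"rz":17},{"grip":0,"x":-101,"y":14,"z":40,"rx":0,"ry":0,"rz":17},{"grip":0,"x":-101,"y":14,"z":60,"rx":0,"ry":0,"rz":17},{"grip":0,"x":-101,"y":14,"z":80,"rx":0,"ry":0,"rz":17},{"grip":0,"x":-101,"y":14,"z":90,"rx":0,"ry":0,"rz":17},{"grip":0,"x":-101,"y":14,"z":90,"rx":0,"ry":0,"rz":17}]'; python3 - <<'E'
from h import *
st,im=save("wrist","w2",1); print(st["tool_pos"],st["tool_rot"],st["joint_positions"],st["width"]); measure(st,im)
E
```

```text
time: 2.35
tool_pos: [563.8, -100.9, 140.9]
tool_rot: [[0.292, 0.956, -0.001], [0.956, -0.292, 0.0], [0.0, -0.001, -1.0]]
force: [-0.0, 0.0, -0.8]
width: 0.0
grip_force: 0.0
[ 563.80359782 -100.92157961  140.94256261] [[ 2.92330215e-01  9.56316987e-01 -9.30050300e-04]
 [ 9.56317439e-01 -2.92330042e-01  3.19787234e-04]
 [ 3.39363202e-05 -9.82906792e-04 -9.99999516e-01]] [-1.85415574e+01  1.93355048e+01 -5.67702642e+00  6.50438171e+01
  4.26234167e-04  8.84559557e+01] 0.049225844945549935
centre [532.8 -31.6] R 81.8 mark [182.  17.] 311 73.3 red [300.  48.] 269 15.4 dial 57.87 rim mm 83.83
```

View pics/w2.png

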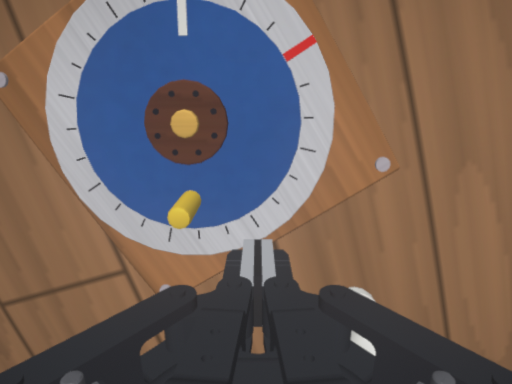

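The tips stand about 50 mm from the peg on the correct side (peg top at (179,217), fingertips at (258,245)). Descending, then approaching.

```bash
python3 -m crank '[{"grip":0,"x":0,"y":0,"z":16,"rx":0,"ry":0,"rz":0},{"grip":0,"x":0,"y":0,"z":32,"rx":0,"ry":0,"rz":0},{"grip":0,"x":0,"y":0,"z":48,"rx":0,"ry":0,"rz":0},{"grip":0,"x":0,"y":0,"z":64,"rx":0,"ry":0,"rz":0},{"grip":0,"x":0,"y":0,"z":75,"rx":0,"ry":0,"rz":0},{"grip":0,"x":0,"y":0,"z":79,"rx":0,"ry":0,"rz":0},{"grip":0,"x":0,"y":-5,"z":79,"rx":0,"ry":0,"rz":0},{"grip":0,"x":0,"y":-10,"z":79,"rx":0,"ry":0,"rz":0},{"grip":0,"x":0,"y":-14,"z":79,"rx":0,"ry":0,"rz":0},{"grip":0,"x":0,"y":-18,"z":79,"rx":0,"ry":0,"rz":0}]'; python3 -m crank '[{"grip":0,"x":0,"y":-1,"z":0,"rx":0,"ry":0,"rz":0},{"grip":0,"x":0,"y":-2,"z":0,"rx":0,"ry":0,"rz":0},{"grip":0,"x":0,"y":-3,"z":0,"rx":0,"ry":0,"rz":0},{"grip":0,"x":0,"y":-4,"z":0,"rx":0,"ry":0,"rz":0},{"grip":0,"x":0,"y":-5,"z":0,"rx":0,"ry":0,"rz":0},{"grip":0,"x":0,"y":-6,"z":0,"rx":0,"ry":0,"rz":0},{"grip":0,"x":0,"y":-7,"z":0,"rx":0,"ry":0,"rz":0},{"grip":0,"x":0,"y":-8,"z":0,"rx":0,"ry":0,"rz":0},{"grip":0,"x":0,"y":-9,"z":0,"rx":0,"ry":0,"rz":0},{"grip":0,"x":0,"y":-10,"z":0,"rx":0,"ry":0,"rz":0}]'; python3 - <<'E'
from h import *
st,im=save("wrist","w3",1); 
try: measure(st,im)
except Exception as e: print(e)
print(st["time"])
E
```

```text
time: 3.65
tool_pos: [546.6, -95.7, 62.6]
tool_rot: [[0.292, 0.956, 0.001], [0.956, -0.292, -0.0], [-0.0, 0.001, -1.0]]
force: [0.5, 0.3, 0.1]
width: -0.0
grip_force: 0.0
time: 4.9
tool_pos: [537.2, -92.8, 62.3]
tool_rot: [[0.292, 0.956, 0.0], [0.956, -0.292, -0.0], [-0.0, 0.0, -1.0]]
force: [0.5, -0.0, -0.3]
width: 0.3
grip_force: 0.0
centre [532.6 -31.5] R 81.9 mark [247. 252.] 260 -91.7 red [374.  26.] 472 15.3 dial -107.0 rim mm -155.0
4.9
```

View pics/w3.png

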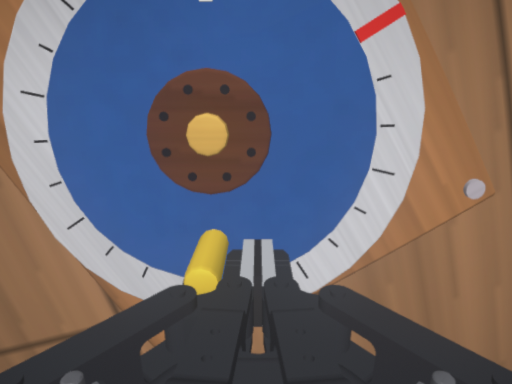

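The peg (205,262) is right beside the fingertip, so contact is about to happen. I'll push along the arc about the dial axis, which sits at tool (57.4, -22.2), 25° clockwise.

```bash
python3 -m crank '[{"grip":0,"x":-0.9,"y":-2.5,"z":0,"rx":0,"ry":0,"rz":2.5},{"grip":0,"x":-1.7,"y":-5.1,"z":0,"rx":0,"ry":0,"rz":5},{"grip":0,"x":-2.4,"y":-7.7,"z":0,"rx":0,"ry":0,"rz":7.5},{"grip":0,"x":-3,"y":-10.3,"z":0,"rx":0,"ry":0,"rz":10},{"grip":0,"x":-3.4,"y":-13,"z":0,"rx":0,"ry":0,"rz":12.5},{"grip":0,"x":-3.8,"y":-15.6,"z":0,"rx":0,"ry":0,"rz":15},{"grip":0,"x":-4,"y":-18.3,"z":0,"rx":0,"ry":0,"rz":17.5},{"grip":0,"x":-4.1,"y":-21,"z":0,"rx":0,"ry":0,"rz":20},{"grip":0,"x":-4.1,"y":-23.7,"z":0,"rx":0,"ry":0,"rz":22.5},{"grip":0,"x":-4,"y":-26.3,"z":0,"rx":0,"ry":0,"rz":25}]'; python3 - <<'E'
from h import *
st,im=save("wrist","w4",1); 
c=np.array([532.7,-31.4,62]);print("C in tool",np.array(st["tool_rot"]).T@(c-st["tool_pos"]),st["joint_positions"])
E
```

```text
time: 6.2
tool_pos: [511.2, -89.5, 62.5]
tool_rot: [[0.67, 0.742, 0.001], [0.742, -0.67, -0.001], [-0.0, 0.001, -1.0]]
force: [0.1, -2.6, 0.2]
width: -0.0
grip_force: 1.2
C in tool [ 57.47991959 -23.02074392   0.44046146] [-1.91723528e+01  1.80644350e+01 -2.03343920e+01  5.15342795e+01
 -4.28885212e-02  1.12926598e+02]
```

View pics/w4.png

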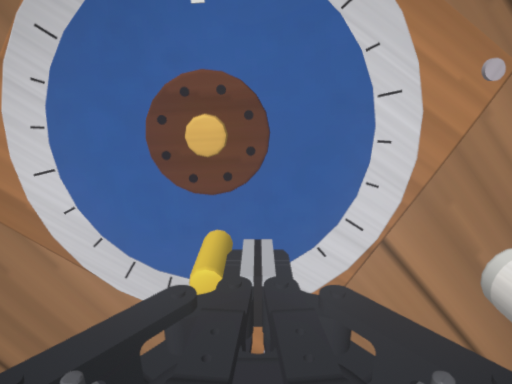

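The push works at 2.6 N. The mark's tip at (198,0) against (206,0) earlier means about 3° of gap was taken up, so some 36° remain. Another 25°.

```bash
python3 -m crank '[{"grip":0,"x":-0.9,"y":-2.5,"z":0,"rx":0,"ry":0,"rz":2.5},{"grip":0,"x":-1.7,"y":-5.1,"z":0,"rx":0,"ry":0,"rz":5},{"grip":0,"x":-2.4,"y":-7.7,"z":0,"rx":0,"ry":0,"rz":7.5},{"grip":0,"x":-3,"y":-10.3,"z":0,"rx":0,"ry":0,"rz":10},{"grip":0,"x":-3.4,"y":-13,"z":0,"rx":0,"ry":0,"rz":12.5},{"grip":0,"x":-3.8,"y":-15.6,"z":0,"rx":0,"ry":0,"rz":15},{"grip":0,"x":-4,"y":-18.3,"z":0,"rx":0,"ry":0,"rz":17.5},{"grip":0,"x":-4.1,"y":-21,"z":0,"rx":0,"ry":0,"rz":20},{"grip":0,"x":-4.1,"y":-23.7,"z":0,"rx":0,"ry":0,"rz":22.5},{"grip":0,"x":-4,"y":-26.3,"z":0,"rx":0,"ry":0,"rz":25}]'; python3 - <<'E'
from h import *
st=manip.state()
c=np.array([532.7,-31.4,62]);print("C in tool",np.array(st["tool_rot"]).T@(c-st["tool_pos"]))
im=manip.grab_frame("wrist");t=im[0:3,150:260].min(2).mean(0);w=np.where(t>150)[0]+150;print(w)
uv=(w.mean(),1);p=onz("wrist",uv,42,st);a=np.degrees(np.arctan2(*(p-c)[:2][::-1]));print("mark",p,a,"to go",a-15.3)
E
```

```text
time: 7.5
tool_pos: [488.6, -74.8, 62.4]
tool_rot: [[0.921, 0.39, -0.0], [0.39, -0.921, -0.001], [-0.0, 0.001, -1.0]]
force: [-0.1, -1.9, 0.1]
width: 0.2
grip_force: 1.2
C in tool [ 57.4797583  -22.7443101    0.31332464]
[194 195 196 197 198 199 200 201 202 203 204 205 206]
mark [586.51313557  -6.06436599  42.        ] 25.211413410441022 to go 9.911413410441021
```

```bash
python3 -m crank '[{"grip":0,"x":-0.6,"y":-1.5,"z":0,"rx":0,"ry":0,"rz":1.5},{"grip":0,"x":-1.1,"y":-3,"z":0,"rx":0,"ry":0,"rz":3},{"grip":0,"x":-1.6,"y":-4.6,"z":0,"rx":0,"ry":0,"rz":4.5},{"grip":0,"x":-2,"y":-6.1,"z":0,"rx":0,"ry":0,"rz":6},{"grip":0,"x":-2.4,"y":-7.7,"z":0,"rx":0,"ry":0,"rz":7.5},{"grip":0,"x":-2.8,"y":-9.2,"z":0,"rx":0,"ry":0,"rz":9},{"grip":0,"x":-2.9,"y":-9.8,"z":0,"rx":0,"ry":0,"rz":9.5},{"grip":0,"x":-2.9,"y":-9.8,"z":0,"rx":0,"ry":0,"rz":9.5},{"grip":0,"x":-2.9,"y":-9.8,"z":0,"rx":0,"ry":0,"rz":9.5},{"grip":0,"x":-2.9,"y":-9.8,"z":0,"rx":0,"ry":0,"rz":9.5}]'; python3 -m crank '[{"grip":0,"x":0,"y":3,"z":0,"rx":0,"ry":0,"rz":0},{"grip":0,"x":0,"y":8,"z":0,"rx":0,"ry":0,"rz":0},{"grip":0,"x":0,"y":14,"z":0,"rx":0,"ry":0,"rz":0},{"grip":0,"x":0,"y":20,"z":0,"rx":0,"ry":0,"rz":0},{"grip":0,"x":0,"y":20,"z":-15,"rx":0,"ry":0,"rz":0},{"grip":0,"x":0,"y":20,"z":-35,"rx":0,"ry":0,"rz":0},{"grip":0,"x":0,"y":20,"z":-55,"rx":0,"ry":0,"rz":0},{"grip":0,"x":0,"y":20,"z":-75,"rx":0,"ry":0,"rz":0},{"grip":0,"x":0,"y":20,"z":-90,"rx":0,"ry":0,"rz":0},{"grip":0,"x":0,"y":20,"z":-90,"rx":0,"ry":0,"rz":0}]'; python3 - <<'E'
from h import *
st,im=save("wrist","w5",1); measure(st,im)
E
```

```text
time: 8.8
tool_pos: [482.2, -66.4, 62.2]
tool_rot: [[0.972, 0.234, -0.0], [0.234, -0.972, 0.0], [-0.0, -0.0, -1.0]]
force: [-1.1, -1.2, -0.1]
width: 0.3
grip_force: 0.8
time: 10.05
tool_pos: [487.4, -86.2, 153.0]
tool_rot: [[0.972, 0.233, 0.002], [0.233, -0.972, -0.001], [0.002, 0.001, -1.0]]
force: [-0.0, -0.1, 0.4]
width: 0.0
grip_force: 0.0
centre [532.7 -31.8] R 81.9 mark [194.  25.] 271 15.0 red [192.   2.] 28 15.7 dial -0.62 rim mm -0.9
```

View pics/w5.png

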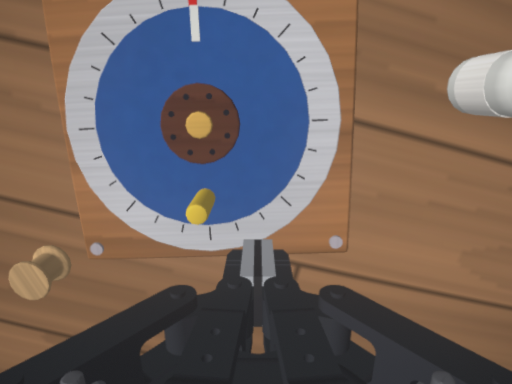

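The white mark (194,25) meets the red line (192,2), with an error of about 1 mm along the rim. The arm is clear of the peg at z = 153 mm, so I'm handing in.

```bash
python3 -c "
from rig import manip
print(manip.hand_in())"
```

```text
the job is handed in; nothing more can be done
None
```

I turned the dial about 58° clockwise by pushing only. The white mark measured about 1 mm off the red line along the rim (limit 5 mm), the arm was clear, and I handed the job in; it returned no verdict.

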